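Hang a freshly dipped bead carrier on the swinging drop hook

TASK

Take the carrier of freshly dipped bead sticks out of the notches of the drip box and hang it by its wire bail on the hook that is swinging from the drip stand. First quiet the hook by laying the bail gently against its shank, above the bowl, until it has stopped swinging; then slide the bail down until it sits in the bottom of the bowl and the hook carries the weight before you let go, leaving the carrier hanging level and quiet. Go gently: never load the hook with more than 6 N, no knocks to the wet beads, and leave the other things on the bench where they are.

Things in the scene. Friction and masses are not known exactly. Their poses are not given: they have to be found in the camera images.
- carrier: Bead carrier: plain aluminium bar 280 mm long, 10 thick, 20 high, with a tall steel wire bail (upside-down U) on its middle and six amber bead sticks hanging below. Origin: middle of the bar's underside; y along the bar, z up. Same from either side; 0.26 to 0.36 kg, balanced about the bail. It lies across the drip box in its notches, 50 mm of bar standing out past each end of the box.
- grip_a (a point): Middle of the bar's section on the part that stands out past the box, 115 mm from the carrier's middle towards its +y and 10 mm above its origin. A good place to grip from above, fingers either side of the 10 mm bar: clear of the box, the bail and the stand's arm.
- grip_b (a point): The same on the other end, 115 mm towards the carrier's -y.
- bail (a point): Centre of the bail's wire at its highest point, 98 mm above the carrier's origin. Wire 6 mm thick; the opening under it is 44 mm wide (along y), rounded at the top, and reaches 75 mm down to the bar's top. The bail lies in the carrier's y-z plane.
- beads: The six freshly dipped bead sticks fixed to the carrier, each 10 mm thick, hanging 80 mm below the bar's underside, spread over 130 mm in the middle of the bar. Origin and axes as the carrier's.
- hook: Steel drop hook, an open J of 10 mm round bar, 0.22 kg, swinging from a pin almost without friction, only in the stand's x-z plane, by 0.2 to 0.36 rad either way at first, period 0.6 s; left alone it swings on for over a minute. Origin: the pin; axes as the stand's when plumb. Empty and at rest its bowl leans 0.04 rad towards -x. Its light pin may take 6 N.
- shank (a point): Middle of the hook's straight shank, x +15, z -58 mm in the hook's frame. The shank runs straight from z -40 to -100 mm; its front face is at x +10 mm.
- point (a point): End of the hook's short upturned point, x -25, z -81 mm in the hook's frame: the highest part of its front side. It must pass through the bail's opening; the mouth between it and the shank opens upward and is 20 mm wide at the bowl.
- bowl (a point): Where the centre of the bail's wire lies when fully seated in the bottom of the bowl: x 0, z -107 mm in the hook's frame. The bowl has 10 mm inner radius, centred at x 0, z -100; its lowest outside point is z -120 mm.
- stand: Fixed drip stand: grey drip pan 240 x 170 mm, 20 high; dark post 373 mm high standing 130 mm behind the hook; thin arm at height 356 mm running forward to the clevis that carries the hook. Origin: on the bench straight under the hook's pin, which is 330 mm above. x points from the hook to the post (away from the mouth's front), the pin lies along y.
- dripbox: Fixed open aluminium drip box, 120 (x) x 180 (y) x 110 mm high, 4 mm walls; the rims of its two end walls carry ears 10 mm high that form 15 mm wide notches for the bar. Origin: centre of its underside.
- velvet_board: Bystander: red velvet-covered board with rows of gold pins, 220 x 300 x 38 mm.
- tweezers: Bystander: steel tweezers 130 mm long, 9 mm high, lying on the bench in front.
- lacquer_jar: Bystander: closed amber glass jar, 52 mm across, 60 mm high, standing between the box and the stand.
- ribbed_tray: Bystander: ribbed aluminium tray 140 x 200 x 11 mm.
- wax_block: Bystander: block of wax 50 x 70 x 28 mm.

How it is judged:
On the way, in this order (a step that is already met when the one before it is completed fails the run):
1. held in the fingers, the carrier's bail rests against the hook's shank above the bowl and the hook has stopped swinging (contact force between the fingers and carrier above 1 N and contact force between carrier and hook above 0.05 N and angular speed of hook below 0.15 rad/s and z of bail in the frame of hook between -0.095 and -0.035 m and x of bail in the frame of hook between 0 and 0.014 m), for 0.5 s.
2. still held, the bail sits in the bottom of the hook's bowl and the hook carries at least 2 N of the carrier's weight (contact force between the fingers and carrier above 1 N and contact force between carrier and hook above 2 N and distance between bail and bowl below 0.007 m), for 0.3 s.
At the end, for the whole second after the job is handed in: The carrier hangs free on the hook: bail within 7 mm of its seat in the bottom of the bowl, carrier and hook upright within 0.1 rad, the carrier slower than 0.06 m/s and 0.4 rad/s, fingers off (distance between bail and bowl below 0.007 m and angle between each of carrier, hook's own z axis and vertical below 0.1 rad and linear speed of carrier below 0.06 m/s and angular speed of carrier below 0.4 rad/s and contact force between the fingers and carrier below 0.01 N); the robot touches nothing.
It fails at once if the hook was pushed, struck or loaded with more than 6 N (contact force between hook and anything else above 6 N).
It fails at once if the wet beads were knocked against something (over 1.5 N) (contact force between beads and anything else above 1.5 N).
It fails at once if a bystander was shifted by more than 25 mm (distance of any of velvet_board, tweezers, lacquer_jar, ribbed_tray, wax_block from where it was at the start of the episode above 0.025 m).
It also fails if it takes over 72 s, if anything falls off the work surface, if the arm or the gripper's body presses on something with over 40 N, if the wrist force passes 120 N, or if a joint passes its speed limit or range.

ROBOT

A 6-joint arm with a two-finger parallel gripper is mounted at the origin on the work surface. World frame = base frame: x ahead of the robot, y to its left, z up, the work surface at z = 0. Lengths are in m, angles in rad, forces in N, time in s.
With the tool pointing down it reaches from about 0.3 to 0.95 m from the base axis. Payload 3.1 kg.
Tool frame: the origin (TCP) lies on the centre line of the jaws, within the pads' length; the fingertips stand 8 mm ahead of it and the grasp point (between the pads) lies 11 mm behind it; z points along the fingers, y is the line along which they close (so a half turn about z gives the same grasp; the last joint's range is limited). The gripper opens to 85 mm and grips with 20 to 120 N. Pads are 22 mm wide; open, the fingers measure 114 mm over their backs; the gripper's body (76 mm by 85 mm) begins 54 mm behind the grasp point. The pads swing forward as they close: fully open they stand 13 mm farther back than shut.
Start: joints at [1.205, 0.308, 1.634, -0, 1.2, -0.07], TCP at [0.182, 0.598, 0.239] pointing down, gripper open.
Joint ranges: [-3.06, 3.06], [-0.79, 1.96], [0.05, 2.63], [-1.19, 4.34], [0.05, 2.64], [-2.94, 2.94]. Speed limits (rad/s): [2.79, 2.79, 3.14, 3.14, 3.14, 3.14].

INTERFACE

Orientations are given as a rotation vector (axis times angle).
In Python, from workcell import arm gives the robot as it stands.
- The arm moves only by the shell command python3 -m handwheel 'ROWS' [OPENING] [FORCE]. ROWS is JSON, a list of rows, each a list of 2 entries, a list of its own where there are three numbers: the shift along the tool's x, y, z in cm, then the turn about the tool's z in rad. In form: [[[x, y, z], spin], ...]. A call has 1 to 12 rows; each row shifts and turns the commanded pose from where the row before left it, along the tool's axes as they then stand; what a row does not reach is not made up. A row lasts 1/8 s, in which the tool goes at most 62.5 mm and 10.7 degrees, less where a joint would pass 70% of its speed; a pose out of reach is approached as far as the arm can. A call with a gripper value outside its range is refused whole. OPENING is the finger opening in cm, from 0 to 8.54, set as the call begins (- or left out, the last holds). The fingers move at their own pace and stop on an object; FORCE is the grip in N (left out, the last holds). Time passes only in rows, so rows that do not move let the fingers close. It gives the time, the measured TCP pose, the force, the opening and the grip force at its end, in the units of the state.
- arm.sense(): the state, without advancing time (a new reading comes with each control period).
- arm.read_camera(name): name is "side" or "top"; returns (picture, depth): 384x512x3 uint8, red, green, blue; 384x512 float32, m along the optical axis (not along the pixel's ray), 0 where there is no reading.
- arm.camera_model(name): a dict with "intrinsics" (3x3 intrinsics, pixels), "extrinsics" (4x4, takes a point from world to camera coordinates). Camera axes: x right, y down, z forward; pixel columns grow to the right and rows downward; lengths in m; the calibration is good to about 2 mm. A picture is of the moment at which its call begins. camera_model takes no time and is no camera call.
- arm.sign_off(): hands the job in; it is judged then, once.
Trained networks look in the newest picture that a camera, given by its name, has taken for a name from the list of things; names that differ only in an ending like _2 or _b are one class to them, and where a whole thing is asked for, a point or a joint stands for the part that bears it (a point fixed in the world has none). Each returns a list of dicts, best first, with "conf" (0 to 1); they miss things now and then, are a little off and sometimes report something else, mostly with a low value. They report only what shows in the picture. A call takes as long as a camera call.
- arm.outline_of(camera, thing): "region" (384x512 bool, what is visible of it).
- arm.pinpoint(camera, thing): "at" ([x, y, z] in m, in world coordinates, good to about 4 mm: a listed point, or the origin of a listed thing).
The state is a dict: "time": time; "qpos": joint angles; "joint_velocities": joint speeds; "joint_efforts": joint torques, N m; "tool_pos": TCP position; "orientation": TCP orientation; "force": force on the tool from outside, world axes, zero at the start; "ft_torque": the same for the moment, N m; "gripper_width": finger opening in m; "grip_force": force on a finger pad.
Only numpy, scipy, OpenCV 4.12 (cv2) and the standard library are available. Lean on these libraries where they do the work, as an engineer would, in place of code of your own. Each camera call takes 0.05 s, during which the arm holds its last target. There are 200 camera calls.

## Working session

There is one attempt and no reset: what is moved stays moved. The work goes in short steps, Python scripts to look and compute and a shell command to move; the robot and the scene stay as the last step left them, time stands still between calls to the robot, and variables do not carry over. Pictures are saved under pics/ and viewed, at most 10 in all, crops included, and the job is handed in when it is done.

```bash
mkdir -p pics; python3 - <<'E'
from workcell import arm
import cv2,numpy as np
s=arm.sense();print({k:np.round(s[k],3) for k in('time','tool_pos','orientation','gripper_width','force')})
ims=[]
for c in('side','top'):
    p,d=arm.read_camera(c);ims.append(p[:,:,::-1])
    for t in ('grip_a','grip_b','bail','carrier','hook','stand','dripbox','lacquer_jar'):
        r=arm.pinpoint(c,t);print(c,t,[(np.round(x['at'],3),round(x['conf'],2)) for x in r[:3]])
    print(c,np.round(arm.camera_model(c)['extrinsics'],3))
cv2.imwrite('pics/a.png',ims[0]);cv2.imwrite('pics/b.png',ims[1])
E
```

```text
{'time': np.float64(0.0), 'tool_pos': array([0.182, 0.597, 0.238]), 'orientation': array([-0.463, -3.107,  0.004]), 'gripper_width': np.float64(0.086), 'force': array([ 0.197,  0.048, -0.293])}
side grip_a [(array([0.586, 0.077, 0.118]), 0.87), (array([0.603, 0.305, 0.118]), 0.67)]
side grip_b [(array([0.586, 0.077, 0.118]), 0.87), (array([0.603, 0.305, 0.118]), 0.67)]
side bail [(array([0.596, 0.193, 0.211]), 0.69)]
side carrier [(array([0.592, 0.194, 0.107]), 0.65)]
side hook [(array([ 0.595, -0.24 ,  0.333]), 0.54)]
side stand [(array([ 0.593, -0.24 , -0.001]), 0.96), (array([0.592, 0.195, 0.108]), 0.39)]
side dripbox [(array([ 0.595,  0.192, -0.002]), 0.85)]
side lacquer_jar [(array([0.647, 0.019, 0.002]), 0.46), (array([0.381, 0.012, 0.001]), 0.38)]
side [[ 0.896 -0.443  0.008 -0.495]
 [-0.254 -0.529 -0.81   0.322]
 [ 0.363  0.724 -0.587  1.581]
 [ 0.     0.     0.     1.   ]]
top grip_a [(array([0.601, 0.308, 0.123]), 0.65), (array([0.582, 0.073, 0.12 ]), 0.64)]
top grip_b [(array([0.601, 0.308, 0.123]), 0.65), (array([0.582, 0.073, 0.12 ]), 0.64)]
top bail [(array([0.591, 0.189, 0.209]), 0.53), (array([ 0.624, -0.234,  0.224]), 0.24)]
top carrier [(array([0.59 , 0.191, 0.108]), 0.61)]
top hook [(array([ 0.592, -0.24 ,  0.33 ]), 0.59)]
top stand [(array([ 0.596, -0.237, -0.003]), 0.79)]
top dripbox [(array([0.592, 0.196, 0.007]), 0.77)]
top lacquer_jar [(array([0.647, 0.018, 0.002]), 0.67)]
top [[ 1.600e-02 -1.000e+00 -9.000e-03 -1.000e-03]
 [-9.900e-01 -1.400e-02 -1.390e-01  5.620e-01]
 [ 1.390e-01  1.100e-02 -9.900e-01  1.631e+00]
 [ 0.000e+00  0.000e+00  0.000e+00  1.000e+00]]
```

```bash
python3 -c "
import cv2,numpy as np
a=cv2.imread('pics/a.png');b=cv2.imread('pics/b.png');cv2.imwrite('pics/c.png',cv2.resize(np.vstack([a,b]),(800,600)) if 0 else cv2.resize(np.hstack([a,b]),(800,300)))"
```

```text
(no output)
```

View pics/a.png

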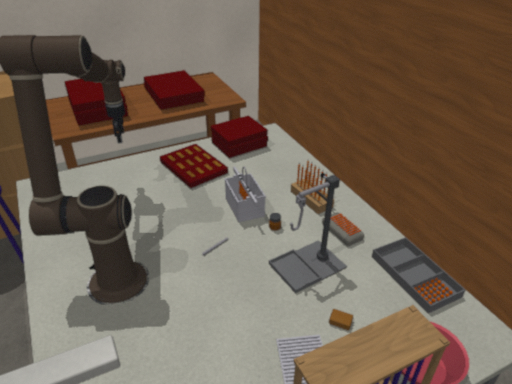

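View pics/b.png

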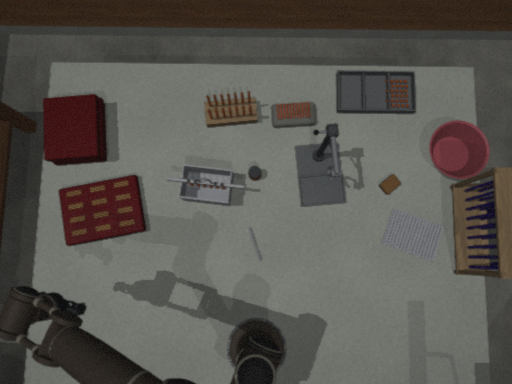

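The side view shows the carrier across the box at about (245,195), with the hook hanging near (300,215) from the stand's post at (330,190). In the top view the bar runs from (168,180) to (258,188), and the stand's post top is at (331,130). Next I need the yaw of the stand and the bar.

```bash
cat > h.py <<'E'
from workcell import arm
import numpy as np
def cloud(c,thing=None):
    p,d=arm.read_camera(c);m=arm.camera_model(c);K,E=np.array(m['intrinsics']),np.array(m['extrinsics'])
    v,u=np.mgrid[:384,:512];X=np.stack([(u-K[0,2])/K[0,0]*d,(v-K[1,2])/K[1,1]*d,d],-1)
    W=(X-E[:3,3])@E[:3,:3]
    g=d>0
    if thing: g&=arm.outline_of(c,thing)[0]['region']
    return W[g],p
def line(P):
    c=P[:,:2].mean(0);w=np.linalg.svd(P[:,:2]-c,full_matrices=False)[2][0];return c,w
E
python3 - <<'E'
from h import *
for c in('top','side'):
    W,_=cloud(c,'stand');P=W[(W[:,2]>.335)&(W[:,2]<.39)]
    a,w=line(P);print(c,'arm',len(P),a.round(3),w.round(3),P.min(0).round(3),P.max(0).round(3))
    Q=W[(W[:,2]<.03)&(W[:,2]>.01)];print('pan',np.round(np.percentile(Q,[1,99],axis=0),3))
    import cv2;print(cv2.minAreaRect(Q[:,:2].astype(np.float32)*1000))
    W,_=cloud(c,'carrier');P=W[(W[:,2]>.115)&(W[:,2]<.14)];a,w=line(P);print(c,'bar',len(P),a.round(3),w.round(3),np.percentile(P[:,2],[5,50,95]).round(3))
from scipy.spatial.transform import Rotation as R
print(R.from_rotvec(arm.sense()['orientation']).as_matrix().round(3),arm.sense()['time'])
E
```

```text
top arm 454 [ 0.671 -0.223] [-0.983 -0.181] [ 0.579 -0.252  0.335] [ 0.737 -0.166  0.38 ]
pan [[ 0.526 -0.323  0.01 ]
 [ 0.762 -0.144  0.029]]
((648.0944213867188, -230.8037109375), (237.77716064453125, 170.77073669433594), 5.686443328857422)Traceback (most recent call last):
  File "<stdin>", line 7, in <module>
  File "h.py", line 8, in cloud
    if thing: g&=arm.outline_of(c,thing)[0]['region']
                 ~~~~~~~~~~~~~~~~~~~~~~~^^^
IndexError: list index out of range
```

```bash
python3 - <<'E'
from h import *
for c in('top','side'):
    W,_=cloud(c)
    B=W[(abs(W[:,0]-.66)<.16)&(abs(W[:,1]+.23)<.12)]
    P=B[(B[:,2]>.05)&(B[:,2]<.32)&(B[:,0]>.68)];print(c,'post',len(P),np.median(P,0).round(3))
    P=B[(B[:,2]>.345)&(B[:,2]<.362)&(B[:,0]<.69)];a,w=line(P);print('arm',len(P),a.round(4),w.round(3),P.min(0).round(3),P.max(0).round(3))
    P=W[(abs(W[:,0]-.593)<.04)&(abs(W[:,1]-.19)<.16)&(W[:,2]>.115)&(W[:,2]<.14)&(abs(W[:,1]-.19)>.1)];a,w=line(P);print('bar',len(P),a.round(4),w.round(3),P.min(0).round(3),P.max(0).round(3))
print(arm.sense()['time'])
from scipy.spatial.transform import Rotation as R
print(R.from_rotvec(arm.sense()['orientation']).as_matrix().round(3))
E
```

```text
top post 129 [ 0.71  -0.218  0.199]
arm 113 [ 0.6256 -0.2325] [-0.993 -0.12 ] [ 0.582 -0.251  0.346] [ 0.69  -0.219  0.362]
bar 74 [0.5897 0.2052] [0.094 0.996] [0.571 0.057 0.117] [0.607 0.334 0.14 ]
side post 386 [ 0.717 -0.233  0.2  ]
arm 117 [ 0.6298 -0.2404] [-0.996 -0.094] [ 0.583 -0.257  0.345] [ 0.689 -0.225  0.362]
bar 43 [0.588  0.1577] [0.093 0.996] [0.573 0.051 0.115] [0.611 0.331 0.138]
1.2
[[-0.957  0.291  0.   ]
 [ 0.291  0.957 -0.   ]
 [-0.    -0.    -1.   ]]
```

```bash
python3 -m handwheel '[[[-5.4,-1.74,0],0],[[-5.4,-1.74,0],0],[[-5.4,-1.74,0],0],[[-5.4,-1.74,0],0],[[-5.4,-1.74,0],0],[[-5.4,-1.74,0],0],[[-5.4,-1.74,0],0],[[-5.4,-1.74,0],0],[[-5.4,-1.74,0],0]]' 6
python3 -m handwheel '[[[0,0,0],0.17],[[0,0,0],0.17],[[0,0,0],0.17],[[0,0,0],0.17],[[0,0,0],0.17],[[0,0,0],0.17],[[0,0,0],0.17],[[0,0,0],0.17],[[0,0,0],0]]'
cat >> h.py <<'E'
from scipy.spatial.transform import Rotation as R
def st(target=None):
    s=arm.sense();M=R.from_rotvec(s['orientation']).as_matrix();p=s['tool_pos']
    print('t',round(s['time'],2),'p',np.round(p,4),'yawY',np.arctan2(M[1,1],M[0,1]).round(3),'tilt',M[:,2].round(3),'F',np.round(s['force'],2),'T',np.round(s['ft_torque'],2),'w',round(float(s['gripper_width']),4),'g',np.round(s['grip_force'],1))
    if target is not None: print('rows cm',(M.T@(np.array(target)-p)*100).round(2))
E
python3 -c "
from h import *
st([.602,.305,.109]);print(arm.sense()['qpos'])
for c in('top','side'):
  arm.read_camera(c)
  print([np.round(x['at'],3) for x in arm.pinpoint(c,'grip_a')])"
```

```text
time: 2.33
tool_pos: [0.6029, 0.3052, 0.2394]
orientation: [0.463, 3.107, 0.001]
force: [0.3, -0.6, 1.2]
gripper_width: 0.0601
grip_force: 0.0
time: 3.45
tool_pos: [0.6015, 0.3064, 0.2392]
orientation: [-2.312, -2.127, 0.0]
force: [0.0, 0.1, -0.7]
gripper_width: 0.0596
grip_force: 0.0
t 3.45 p [0.6015 0.3064 0.2392] yawY -0.083 tilt [-0. -0. -1.] F [ 0.02  0.11 -0.65] T [ 0.03 -0.   -0.02] w 0.0596 g 0.0
rows cm [-0.13  0.06 13.02]
[4.06629469e-01 4.03264093e-01 1.50558154e+00 8.57309043e-06
 1.23281754e+00 4.89687355e-01]
[array([0.603, 0.307, 0.122]), array([0.58 , 0.074, 0.119])]
[array([0.602, 0.303, 0.115]), array([0.584, 0.082, 0.118])]
```

```bash
python3 -m handwheel '[[[0,0,3],0],[[0,0,4],0],[[0,0,3],0],[[0,0,2],0],[[0,0,1],0],[[0,0,0],0]]' 
python3 -m handwheel '[[[0,0,0],0],[[0,0,0],0],[[0,0,0],0],[[0,0,0],0],[[0,0,0],0],[[0,0,0],0]]' 0 100; python3 -c "
from h import *
st()"
```

```text
time: 4.4
tool_pos: [0.6015, 0.3064, 0.1091]
orientation: [-2.313, -2.125, 0.001]
force: [-0.6, -0.5, 0.5]
gripper_width: 0.0603
grip_force: 0.0
time: 5.15
tool_pos: [0.6022, 0.3067, 0.1106]
orientation: [2.313, 2.125, 0.003]
force: [-0.4, -0.5, 5.7]
gripper_width: 0.0083
grip_force: 98.0
t 5.15 p [0.6022 0.3067 0.1106] yawY -0.085 tilt [ 0.002  0.001 -1.   ] F [-0.39 -0.48  5.74] T [-0.06  0.11  0.02] w 0.0083 g 98.0
```

```bash
python3 -m handwheel '[[[0,0,-0.2],0],[[0,0,-0.6],0],[[0,0,-1],0],[[0,0,-1.3],0],[[0,0,-1.6],0],[[0,0,-1.6],0],[[0,0,-1.6],0],[[0,0,-1.6],0],[[0,0,-1.6],0],[[0,0,-1.3],0],[[0,0,-0.6],0],[[0,0,0],0]]' 
python3 - <<'E'
from h import *
st()
import cv2
for c in('side','top'):
    p=arm.read_camera(c)[0]
    for t in('grip_a','bail','carrier','bowl','shank'): print(c,t,[(np.round(x['at'],3),round(x['conf'],2)) for x in arm.pinpoint(c,t)])
    if c=='side':cv2.imwrite('pics/d.png',cv2.resize(p[100:300,180:380,::-1],(600,600)))
E
```

```text
time: 6.65
tool_pos: [0.6016, 0.3065, 0.2397]
orientation: [2.314, 2.125, 0.001]
force: [-0.4, 0.0, -3.2]
gripper_width: 0.0083
grip_force: 97.9
t 6.65 p [0.6016 0.3065 0.2397] yawY -0.085 tilt [ 0.001  0.    -1.   ] F [-0.4   0.05 -3.22] T [ 0.36 -0.09 -0.  ] w 0.0083 g 97.9
side grip_a [(array([0.586, 0.082, 0.246]), 0.67), (array([0.601, 0.306, 0.245]), 0.62)]
side bail [(array([0.596, 0.192, 0.338]), 0.55)]
side carrier [(array([0.589, 0.192, 0.235]), 0.74)]
side bowl [(array([ 0.611, -0.235,  0.226]), 0.41)]
side shank [(array([ 0.622, -0.235,  0.28 ]), 0.56)]
top grip_a [(array([0.582, 0.074, 0.248]), 0.84), (array([0.599, 0.306, 0.247]), 0.81)]
top bail [(array([0.588, 0.189, 0.336]), 0.85)]
top carrier [(array([0.588, 0.192, 0.234]), 0.63)]
top bowl [(array([ 0.566, -0.242,  0.224]), 0.41)]
top shank [(array([ 0.377,  0.009, -0.   ]), 0.54), (array([ 0.588, -0.238,  0.265]), 0.39)]
```

View pics/d.png

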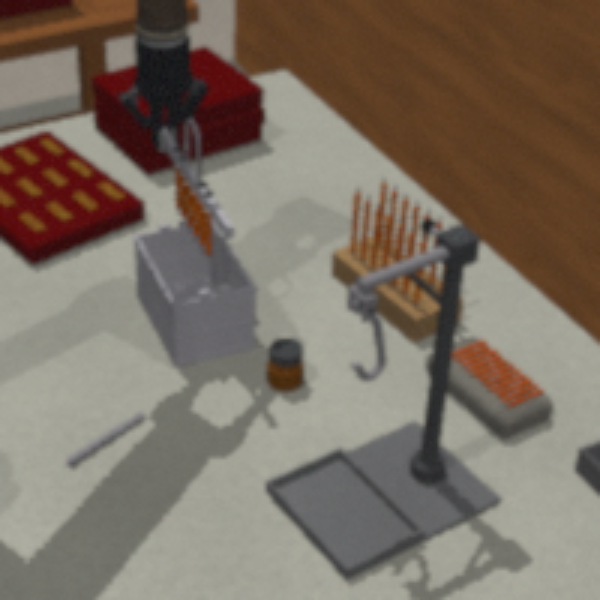

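```bash
python3 -m handwheel '[[[-2,-3,0],0],[[-4,-3,0],0],[[-4.5,-2.2,0],0],[[-4.5,0,0],0],[[-4.5,0,0],0],[[-4.5,0,0],0],[[-4.5,0,0],0],[[-4.5,0,0],0],[[-4.5,0,0],0],[[-4.5,0,0],0],[[-2.5,0,0],0],[[-0.5,0,0],0]]' 
python3 -m handwheel '[[[0,0,0],-0.04],[[0,0,0],-0.06],[[0,0,0],-0.06],[[0,0,1],-0.03],[[0,0,2],0],[[0,0,2],0],[[0,0,1.2],0],[[0,0,0],0],[[0,0,0],0]]' 
python3 - <<'E'
from h import *
st([.482,-.1356,.178])
for c in('side','top'):
  for k in range(2):
    p=arm.read_camera(c)[0]
    print(c,round(arm.sense()['time'],2),[(t,[(np.round(x['at'],3),round(x['conf'],2)) for x in arm.pinpoint(c,t)][:2]) for t in('bail','hook','bowl')])
E
```

```text
time: 8.75
tool_pos: [0.4812, -0.1364, 0.2395]
orientation: [2.317, 2.122, -0.0]
force: [0.5, 0.3, -3.1]
gripper_width: 0.0087
grip_force: 98.0
time: 9.88
tool_pos: [0.4821, -0.1351, 0.1778]
orientation: [2.101, 2.334, 0.001]
force: [0.6, 0.1, -2.5]
gripper_width: 0.0084
grip_force: 97.9
t 9.88 p [ 0.4821 -0.1351  0.1778] yawY 0.105 tilt [ 0.001 -0.    -1.   ] F [ 0.56  0.09 -2.54] T [ 0.34  0.07 -0.04] w 0.0084 g 97.9
rows cm [-0.05 -0.02 -0.02]
side 9.93 [('bail', [(array([ 0.496, -0.248,  0.275]), 0.67), (array([ 0.583, -0.243,  0.243]), 0.29)]), ('hook', [(array([ 0.598, -0.239,  0.33 ]), 0.63)]), ('bowl', [(array([ 0.605, -0.235,  0.226]), 0.65), (array([ 0.499, -0.251,  0.277]), 0.47)])]
side 10.12 [('bail', [(array([ 0.497, -0.251,  0.274]), 0.65)]), ('hook', [(array([ 0.599, -0.24 ,  0.332]), 0.43)]), ('bowl', [(array([ 0.561, -0.239,  0.227]), 0.52)])]
top 10.32 [('bail', [(array([ 0.493, -0.251,  0.276]), 0.53), (array([0.646, 0.017, 0.   ]), 0.5)]), ('hook', [(array([ 0.59 , -0.241,  0.327]), 0.52)]), ('bowl', [(array([ 0.594, -0.24 ,  0.225]), 0.49)])]
top 10.53 [('bail', [(array([ 0.495, -0.252,  0.275]), 0.63)]), ('hook', [(array([ 0.59 , -0.242,  0.326]), 0.56)]), ('bowl', [(array([ 0.507, -0.37 ,  0.189]), 0.61), (array([ 0.617, -0.24 ,  0.221]), 0.54)])]
```

```bash
python3 -m handwheel '[[[0,0.5,0],0],[[0,1,0],0],[[0,1.5,0],0],[[0,1.5,0],0],[[0,1.5,0],0],[[0,1,0],0],[[0,0.7,0],0],[[0,0.3,0],0],[[0,0,0],0]]' 
python3 - <<'E'
from h import *
st([.482+.0806,-.1351+.0085,.178])
import cv2
for c in('side','top'):
    p=arm.read_camera(c)[0]
    print(c,round(arm.sense()['time'],2),[(t,[(np.round(x['at'],3),round(x['conf'],2)) for x in arm.pinpoint(c,t)][:2]) for t in('bail','hook','bowl')])
    if c=='side':cv2.imwrite('pics/e.png',cv2.resize(p[150:270,240:360,::-1],(600,600),interpolation=cv2.INTER_CUBIC))
E
```

```text
time: 11.8
tool_pos: [0.561, -0.1266, 0.1772]
orientation: [-2.102, -2.335, 0.0]
force: [-0.1, 0.9, -3.1]
gripper_width: 0.0083
grip_force: 98.0
t 11.8 p [ 0.561  -0.1266  0.1772] yawY 0.105 tilt [-0.  0. -1.] F [-0.07  0.9  -3.09] T [ 0.35  0.02 -0.01] w 0.0083 g 98.0
rows cm [-0.01  0.16 -0.08]
side 11.85 [('bail', [(array([ 0.576, -0.239,  0.274]), 0.97)]), ('hook', [(array([ 0.597, -0.243,  0.333]), 0.53), (array([0.646, 0.019, 0.001]), 0.39)]), ('bowl', [(array([ 0.591, -0.236,  0.221]), 0.62)])]
top 12.05 [('bail', [(array([ 0.57 , -0.246,  0.275]), 0.8), (array([ 0.548, -0.244,  0.259]), 0.67)]), ('hook', [(array([ 0.589, -0.241,  0.326]), 0.43), (array([ 0.571, -0.24 ,  0.173]), 0.31)]), ('bowl', [(array([ 0.565, -0.241,  0.223]), 0.56)])]
```

View pics/e.png

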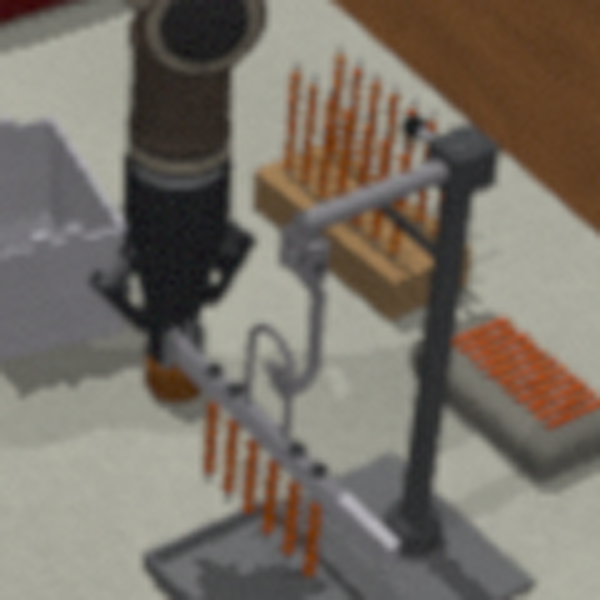

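The view shows the bail at (265,360) just in front of the shank, with the hook's point passing through its opening. Now I'll creep in.

```bash
R() { :; }
python3 -m handwheel '[[[0,0.03,0],0],[[0,0.03,0],0],[[0,0.03,0],0],[[0,0.03,0],0],[[0,0.02,0],0],[[0,0.02,0],0],[[0,0.02,0],0],[[0,0.02,0],0],[[0,0.02,0],0],[[0,0.02,0],0],[[0,0.02,0],0],[[0,0.02,0],0]]' | grep force:
python3 -m handwheel '[[[0,0.02,0],0],[[0,0.02,0],0],[[0,0.02,0],0],[[0,0.02,0],0],[[0,0.02,0],0],[[0,0.02,0],0],[[0,0.02,0],0],[[0,0.02,0],0],[[0,0.02,0],0],[[0,0.02,0],0],[[0,0.02,0],0],[[0,0.02,0],0]]' | grep force:
python3 -m handwheel '[[[0,0.02,0],0],[[0,0.02,0],0],[[0,0.02,0],0],[[0,0.02,0],0],[[0,0.02,0],0],[[0,0.02,0],0],[[0,0.02,0],0],[[0,0.02,0],0],[[0,0.02,0],0],[[0,0.02,0],0],[[0,0.02,0],0],[[0,0.02,0],0]]' | grep force:
python3 -m handwheel '[[[0,0.02,0],0],[[0,0.02,0],0],[[0,0.02,0],0],[[0,0.02,0],0],[[0,0.02,0],0],[[0,0.02,0],0],[[0,0.02,0],0],[[0,0.02,0],0],[[0,0.02,0],0],[[0,0.02,0],0],[[0,0.02,0],0],[[0,0.02,0],0]]' | grep force:
python3 - <<'E'
from h import *
st()
for k in range(4):
    c='side';arm.read_camera(c)
    print(round(arm.sense()['time'],2),[(t,[(np.round(x['at'],3),round(x['conf'],2)) for x in arm.pinpoint(c,t)][:1]) for t in('bail','bowl')])
E
```

```text
force: [0.5, -0.1, -2.7]
grip_force: 98.0
force: [-0.3, -0.4, -2.1]
grip_force: 98.0
force: [0.4, 0.0, -3.5]
grip_force: 98.0
force: [-0.1, 0.2, -2.4]
grip_force: 98.0
t 18.2 p [ 0.5711 -0.1256  0.1773] yawY 0.105 tilt [-0.  0. -1.] F [-0.06  0.19 -2.43] T [0.32 0.03 0.01] w 0.0083 g 98.0
18.25 [('bail', [(array([ 0.584, -0.241,  0.276]), 0.9)]), ('bowl', [(array([ 0.564, -0.242,  0.229]), 0.56)])]
18.4 [('bail', [(array([ 0.586, -0.24 ,  0.275]), 0.89)]), ('bowl', [(array([ 0.581, -0.239,  0.224]), 0.44)])]
18.55 [('bail', [(array([ 0.585, -0.24 ,  0.275]), 0.74)]), ('bowl', [(array([ 0.613, -0.236,  0.225]), 0.4)])]
18.7 [('bail', [(array([ 0.583, -0.239,  0.274]), 0.71)]), ('bowl', [(array([ 0.596, -0.235,  0.222]), 0.51)])]
```

```bash
python3 -m handwheel '[[[0,0.02,0],0],[[0,0.02,0],0],[[0,0.02,0],0],[[0,0.02,0],0],[[0,0.02,0],0],[[0,0.02,0],0],[[0,0.02,0],0],[[0,0.02,0],0],[[0,0.02,0],0],[[0,0.02,0],0],[[0,0.02,0],0],[[0,0.02,0],0]]' | grep force:
python3 -m handwheel '[[[0,0.02,0],0],[[0,0.02,0],0],[[0,0.02,0],0],[[0,0.02,0],0],[[0,0.02,0],0],[[0,0.02,0],0],[[0,0.02,0],0],[[0,0.02,0],0],[[0,0.02,0],0],[[0,0.02,0],0],[[0,0.02,0],0],[[0,0.02,0],0]]' | grep force:
python3 -m handwheel '[[[0,0.02,0],0],[[0,0.02,0],0],[[0,0.02,0],0],[[0,0.02,0],0],[[0,0.02,0],0],[[0,0.02,0],0],[[0,0.02,0],0],[[0,0.02,0],0],[[0,0.02,0],0],[[0,0.02,0],0],[[0,0.02,0],0],[[0,0.02,0],0]]' | grep force:
python3 -m handwheel '[[[0,0.02,0],0],[[0,0.02,0],0],[[0,0.02,0],0],[[0,0.02,0],0],[[0,0.02,0],0],[[0,0.02,0],0],[[0,0.02,0],0],[[0,0.02,0],0],[[0,0.02,0],0],[[0,0.02,0],0],[[0,0.02,0],0],[[0,0.02,0],0]]' | grep force:
python3 -m handwheel '[[[0,0.02,0],0],[[0,0.02,0],0],[[0,0.02,0],0],[[0,0.02,0],0],[[0,0.02,0],0],[[0,0.02,0],0],[[0,0.02,0],0],[[0,0.02,0],0],[[0,0.02,0],0],[[0,0.02,0],0],[[0,0.02,0],0],[[0,0.02,0],0]]' | grep force:
python3 - <<'E'
from h import *
st()
for k in range(4):
    c='side';arm.read_camera(c)
    print(round(arm.sense()['time'],2),[(t,[(np.round(x['at'],3),round(x['conf'],2)) for x in arm.pinpoint(c,t)][:1]) for t in('bail','bowl')])
E
```

```text
force: [0.5, 0.1, -2.4]
grip_force: 98.0
force: [0.4, 0.3, -3.0]
grip_force: 98.0
force: [-0.3, -0.1, -3.1]
grip_force: 98.0
force: [0.2, 0.7, -2.8]
grip_force: 98.0
force: [0.1, 0.5, -2.3]
grip_force: 98.0
t 26.3 p [ 0.583  -0.1243  0.1773] yawY 0.105 tilt [-0.  0. -1.] F [ 0.14  0.48 -2.33] T [ 0.33  0.01 -0.02] w 0.0084 g 98.0
26.35 [('bail', [(array([ 0.595, -0.238,  0.273]), 0.96)]), ('bowl', [(array([ 0.59 , -0.235,  0.225]), 0.67)])]
26.5 [('bail', [(array([ 0.602, -0.237,  0.275]), 0.96)]), ('bowl', [(array([ 0.582, -0.24 ,  0.224]), 0.65)])]
26.65 [('bail', [(array([ 0.597, -0.237,  0.277]), 0.57)]), ('bowl', [(array([ 0.586, -0.236,  0.223]), 0.47)])]
26.8 [('bail', [(array([ 0.597, -0.241,  0.276]), 0.79)]), ('bowl', [(array([ 0.594, -0.237,  0.223]), 0.41)])]
```

```bash
python3 -m handwheel '[[[0,0.02,0],0],[[0,0.02,0],0],[[0,0.02,0],0],[[0,0.02,0],0],[[0,0.02,0],0],[[0,0.02,0],0],[[0,0.02,0],0],[[0,0.02,0],0],[[0,0.02,0],0],[[0,0.02,0],0],[[0,0.02,0],0],[[0,0.02,0],0]]' | grep force:
python3 -m handwheel '[[[0,0.03,0],0],[[0,0.03,0],0],[[0,0.03,0],0],[[0,0.03,0],0],[[0,0.03,0],0],[[0,0.03,0],0],[[0,0.03,0],0],[[0,0.03,0],0],[[0,0.03,0],0],[[0,0.03,0],0],[[0,0.03,0],0],[[0,0.03,0],0]]' | grep force:
python3 -m handwheel '[[[0,0.03,0],0],[[0,0.03,0],0],[[0,0.03,0],0],[[0,0.03,0],0],[[0,0.03,0],0],[[0,0.03,0],0],[[0,0.03,0],0],[[0,0.03,0],0],[[0,0.03,0],0],[[0,0.03,0],0],[[0,0.03,0],0],[[0,0.03,0],0]]' | grep force:
python3 -m handwheel '[[[0,0,0],0],[[0,0,0],0],[[0,0,0],0],[[0,0,0],0],[[0,0,0],0],[[0,0,0],0],[[0,0,0],0],[[0,0,0],0],[[0,0,0],0],[[0,0,0],0],[[0,0,0],0],[[0,0,0],0]]' | grep force:
python3 - <<'E'
from h import *
import cv2
st()
for c in ('side','top','side','top','side','top'):
    p=arm.read_camera(c)[0]
    print(c,round(arm.sense()['time'],2),[(t,[(np.round(x['at'],3),round(x['conf'],2)) for x in arm.pinpoint(c,t)][:1]) for t in('bail','bowl','shank')])
p=arm.read_camera('side')[0];cv2.imwrite('pics/f.png',cv2.resize(p[165:255,255:345,::-1],(600,600),interpolation=cv2.INTER_CUBIC))
E
```

```text
force: [-0.0, -0.2, -3.4]
grip_force: 98.0
force: [-0.0, 0.7, -3.6]
grip_force: 98.0
force: [-0.1, -0.2, -2.7]
grip_force: 98.0
force: [-1.3, 0.1, -3.3]
grip_force: 98.0
t 32.9 p [ 0.5925 -0.1233  0.1772] yawY 0.105 tilt [-0. -0. -1.] F [-1.27  0.14 -3.25] T [ 0.31  0.03 -0.01] w 0.0084 g 98.0
side 32.95 [('bail', [(array([ 0.608, -0.24 ,  0.277]), 0.89)]), ('bowl', [(array([ 0.601, -0.236,  0.224]), 0.62)]), ('shank', [(array([ 0.613, -0.235,  0.274]), 0.59)])]
top 33.15 [('bail', [(array([ 0.603, -0.24 ,  0.275]), 0.65)]), ('bowl', [(array([ 0.608, -0.238,  0.272]), 0.71)]), ('shank', [(array([ 0.61 , -0.239,  0.27 ]), 0.49)])]
side 33.35 [('bail', [(array([ 0.609, -0.237,  0.275]), 0.57)]), ('bowl', [(array([ 0.6  , -0.235,  0.222]), 0.41)]), ('shank', [(array([ 0.616, -0.235,  0.274]), 0.57)])]
top 33.55 [('bail', [(array([ 0.604, -0.243,  0.276]), 0.74)]), ('bowl', [(array([ 0.619, -0.357,  0.185]), 0.66)]), ('shank', [(array([ 0.608, -0.239,  0.27 ]), 0.47)])]
side 33.75 [('bail', [(array([ 0.607, -0.236,  0.275]), 0.9)]), ('bowl', [(array([ 0.593, -0.125,  0.183]), 0.69)]), ('shank', [(array([ 0.614, -0.237,  0.275]), 0.5)])]
top 33.95 [('bail', [(array([ 0.604, -0.241,  0.275]), 0.63)]), ('bowl', [(array([ 0.605, -0.236,  0.222]), 0.41)]), ('shank', [(array([ 0.61 , -0.239,  0.268]), 0.48)])]
```

View pics/f.png

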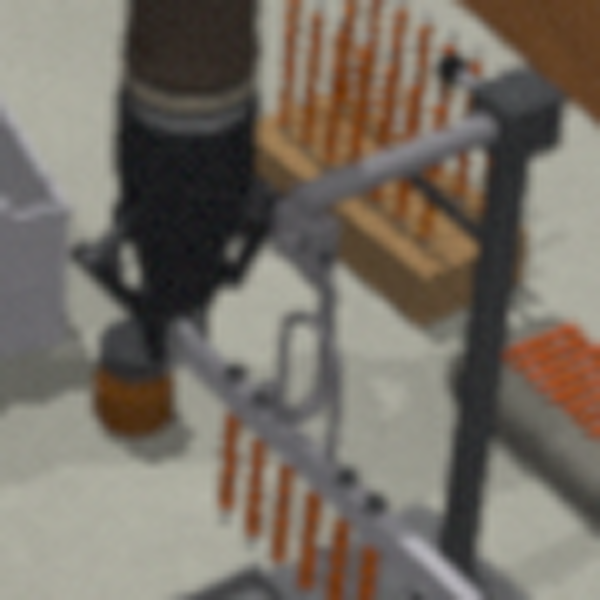

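The bail at (295,325) rests on the shank and the hook is still, so I'll slide the bail down.

```bash
python3 -m handwheel '[[[0,0,0.05],0],[[0,-0.02,0.1],0],[[0,-0.02,0.15],0],[[0,-0.02,0.17],0],[[0,-0.02,0.17],0],[[0,-0.02,0.17],0],[[0,-0.02,0.17],0],[[0,-0.02,0.17],0],[[0,-0.02,0.17],0],[[0,-0.02,0.17],0],[[0,-0.02,0.17],0],[[0,-0.02,0.17],0]]' | grep force:
python3 -m handwheel '[[[0,-0.02,0.17],0],[[0,-0.02,0.17],0],[[0,-0.02,0.17],0],[[0,-0.02,0.17],0],[[0,-0.02,0.17],0],[[0,-0.02,0.17],0],[[0,-0.02,0.17],0],[[0,-0.02,0.17],0],[[0,-0.02,0.17],0],[[0,-0.02,0.17],0],[[0,-0.02,0.15],0],[[0,0,0.1],0]]' | grep force:
python3 -m handwheel '[[[0,0,0.08],0],[[0,0,0.05],0],[[0,0,0.03],0],[[0,0,0],0],[[0,0,0],0],[[0,0,0],0]]' | grep force:
python3 - <<'E'
from h import *
F=[]
for c in ('side','top','side','top'):
    p=arm.read_camera(c)[0];F.append(arm.sense()['force'])
    print(c,round(arm.sense()['time'],2),[(t,[(np.round(x['at'],3),round(x['conf'],2)) for x in arm.pinpoint(c,t)][:1]) for t in('bail','bowl','shank')]);F.append(arm.sense()['force'])
st();print(np.mean(F,0).round(2))
E
```

```text
force: [0.8, -0.0, -3.1]
grip_force: 98.0
force: [0.7, -0.8, -1.5]
grip_force: 98.0
force: [0.8, -0.0, -3.9]
grip_force: 98.0
side 37.95 [('bail', [(array([ 0.604, -0.238,  0.236]), 0.87)]), ('bowl', [(array([ 0.594, -0.237,  0.226]), 0.67)]), ('shank', [(array([ 0.612, -0.236,  0.272]), 0.44)])]
top 38.15 [('bail', [(array([ 0.599, -0.241,  0.235]), 0.56)]), ('bowl', [(array([ 0.596, -0.238,  0.221]), 0.62)]), ('shank', [(array([ 0.606, -0.235,  0.269]), 0.55)])]
side 38.35 [('bail', [(array([ 0.603, -0.238,  0.237]), 0.88)]), ('bowl', [(array([ 0.59 , -0.236,  0.224]), 0.63)]), ('shank', [(array([ 0.613, -0.234,  0.275]), 0.64)])]
top 38.55 [('bail', [(array([ 0.6  , -0.241,  0.136]), 0.75)]), ('bowl', [(array([ 0.596, -0.24 ,  0.222]), 0.59)]), ('shank', [(array([ 0.608, -0.24 ,  0.269]), 0.56)])]
t 38.7 p [ 0.5881 -0.1238  0.1379] yawY 0.105 tilt [-0.  0. -1.] F [ 0.26  0.   -2.41] T [ 0.3   0.07 -0.02] w 0.0081 g 98.0
[ 0.05  0.12 -3.17]
```

```bash
python3 -m handwheel '[[[0,-0.03,0.06],0],[[0,-0.04,0.08],0],[[0,-0.04,0.08],0],[[0,-0.04,0.08],0],[[0,-0.04,0.08],0],[[0,-0.04,0.08],0],[[0,-0.04,0.08],0],[[0,-0.04,0.08],0],[[0,-0.04,0.08],0],[[0,-0.04,0.08],0],[[0,0,0.04],0],[[0,0,0],0]]' | grep force:
python3 -c "
from h import *
st()"
python3 -m handwheel '[[[0,0,0.04],0],[[0,0,0.04],0],[[0,0,0.02],0],[[0,0,0],0]]' | grep force:
python3 -c "
from h import *
st()"
```

```text
force: [-0.4, -1.1, -3.8]
grip_force: 98.0
t 40.2 p [ 0.5842 -0.1242  0.1296] yawY 0.105 tilt [-0.  0. -1.] F [-0.43 -1.11 -3.81] T [ 0.3   0.03 -0.01] w 0.0082 g 98.0
force: [-0.5, -0.1, -3.0]
grip_force: 98.0
t 40.7 p [ 0.5843 -0.1242  0.1287] yawY 0.105 tilt [-0.  0. -1.] F [-0.45 -0.06 -3.04] T [0.35 0.04 0.01] w 0.0085 g 98.0
```

```bash
S() { python3 -c "
from h import *
st()"; }
for i in 1; do :; done
python3 -m handwheel '[[[0,0,0.03],0],[[0,0,0.03],0],[[0,0,0],0]]' >/dev/null; S
python3 -m handwheel '[[[0,0,0.03],0],[[0,0,0.03],0],[[0,0,0],0]]' >/dev/null; S
python3 -m handwheel '[[[0,0,0.03],0],[[0,0,0.03],0],[[0,0,0],0]]' >/dev/null; S
```

```text
t 41.08 p [ 0.5845 -0.1243  0.1282] yawY 0.105 tilt [ 0. -0. -1.] F [ 0.19 -0.02 -1.98] T [ 0.2   0.05 -0.02] w 0.0086 g 98.0
t 41.45 p [ 0.5846 -0.1244  0.1278] yawY 0.105 tilt [ 0.001 -0.    -1.   ] F [-0.67 -1.04 -0.95] T [ 0.04  0.03 -0.02] w 0.0084 g 98.1
t 41.83 p [ 0.5846 -0.1245  0.1273] yawY 0.105 tilt [ 0.001 -0.001 -1.   ] F [ 0.64 -0.83  0.52] T [-0.12  0.01 -0.08] w 0.0085 g 98.3
```

```bash
python3 -m handwheel '[[[0,0,-0.04],0],[[0,0,0],0],[[0,0,0],0],[[0,0,0],0],[[0,0,0],0]]' >/dev/null
python3 - <<'E'
from h import *
import cv2
st()
for c in ('side','top'):
    p=arm.read_camera(c)[0]
    print(c,round(arm.sense()['time'],2),[(t,[(np.round(x['at'],3),round(x['conf'],2)) for x in arm.pinpoint(c,t)][:2]) for t in('bail','hook','bowl','shank','grip_a')])
    if c=='side':cv2.imwrite('pics/g.png',cv2.resize(p[165:255,255:345,::-1],(600,600),interpolation=cv2.INTER_CUBIC))
st()
E
```

```text
t 42.45 p [ 0.5843 -0.1242  0.1273] yawY 0.105 tilt [ 0. -0. -1.] F [ 0.03 -0.56  0.54] T [-0.13 -0.02 -0.09] w 0.0086 g 98.3
side 42.5 [('bail', [(array([ 0.6  , -0.236,  0.226]), 0.79)]), ('hook', [(array([ 0.596, -0.236,  0.331]), 0.44)]), ('bowl', [(array([ 0.59 , -0.237,  0.224]), 0.67), (array([ 0.591, -0.239, -0.002]), 0.65)]), ('shank', [(array([ 0.615, -0.235,  0.273]), 0.59)]), ('grip_a', [(array([ 0.583, -0.127,  0.134]), 0.65), (array([ 0.611, -0.352,  0.133]), 0.63)])]
top 42.8 [('bail', [(array([ 0.597, -0.242,  0.224]), 0.47), (array([0.589, 0.195, 0.007]), 0.45)]), ('hook', [(array([ 0.592, -0.237,  0.124]), 0.63)]), ('bowl', [(array([ 0.593, -0.241,  0.121]), 0.53), (array([ 0.597, -0.238,  0.22 ]), 0.41)]), ('shank', [(array([ 0.427, -0.586,  0.004]), 0.71), (array([ 0.607, -0.358,  0.138]), 0.55)]), ('grip_a', [(array([ 0.607, -0.36 ,  0.136]), 0.65)])]
t 43.05 p [ 0.5843 -0.1242  0.1273] yawY 0.105 tilt [-0. -0. -1.] F [ 0.56 -0.25  0.64] T [-0.13  0.02  0.02] w 0.0082 g 98.3
```

View pics/g.png

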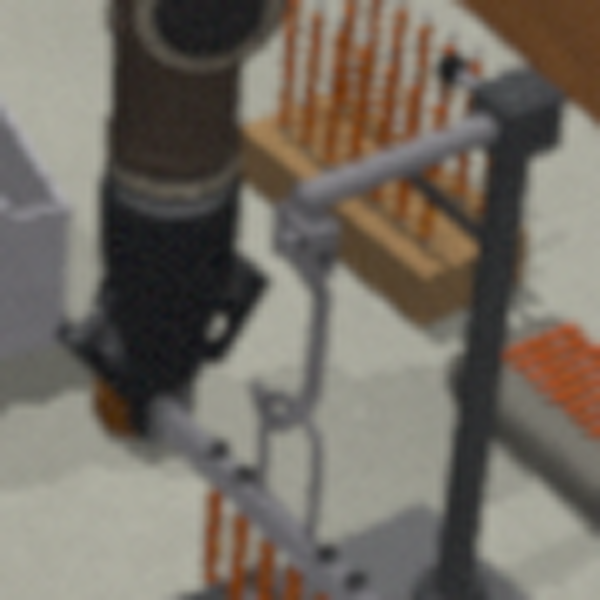

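The bail sits in the bowl at about (280,410) and the hook carries the load. I'll ease the load and centre the bail under the pin.

```bash
S() { python3 -c "
from h import *
st()"; }
python3 -m handwheel '[[[0,-0.05,-0.02],0],[[0,-0.05,-0.02],0],[[0,-0.05,0],0],[[0,-0.05,0],0],[[0,-0.05,0],0],[[0,-0.05,0],0],[[0,0,0],0],[[0,0,0],0],[[0,0,0],0]]' >/dev/null;S
python3 - <<'E'
from h import *
for c in ('side','top'):
    p=arm.read_camera(c)[0]
    print(c,[(t,[(np.round(x['at'],3),round(x['conf'],2)) for x in arm.pinpoint(c,t)][:2]) for t in('bail','hook','bowl')])
st()
E
```

```text
t 44.17 p [ 0.5812 -0.1244  0.1276] yawY 0.105 tilt [-0.  0. -1.] F [-0.64 -0.15 -1.03] T [0.13 0.03 0.  ] w 0.0082 g 98.3
side [('bail', [(array([ 0.598, -0.239,  0.226]), 0.64), (array([ 0.647,  0.016, -0.002]), 0.46)]), ('hook', [(array([ 0.595, -0.24 ,  0.331]), 0.65)]), ('bowl', [(array([ 0.584, -0.24 ,  0.224]), 0.48)])]
top [('bail', [(array([ 0.593, -0.24 ,  0.227]), 0.53)]), ('hook', [(array([ 0.592, -0.239,  0.326]), 0.36), (array([ 0.604, -0.239,  0.267]), 0.34)]), ('bowl', [(array([ 0.593, -0.24 ,  0.222]), 0.38)])]
t 44.58 p [ 0.5812 -0.1244  0.1276] yawY 0.105 tilt [-0.  0. -1.] F [ 0.26  0.07 -2.27] T [ 0.26  0.09 -0.04] w 0.0081 g 98.2
```

```bash
S() { python3 -c "
from h import *
st()"; }
python3 -m handwheel '[[[0,0,0.02],0],[[0,0,0.02],0],[[0,0,0.01],0],[[0,0,0],0],[[0,0,0],0],[[0,0,0],0]]' >/dev/null;S
python3 -m handwheel '[[[0,0,0.01],0],[[0,0,0.01],0],[[0,0,0],0],[[0,0,0],0]]' >/dev/null;S
```

```text
t 45.33 p [ 0.5814 -0.1245  0.1272] yawY 0.105 tilt [ 0. -0. -1.] F [ 0.25 -0.14 -1.74] T [ 0.12  0.   -0.  ] w 0.0085 g 98.2
t 45.83 p [ 0.5814 -0.1246  0.1271] yawY 0.105 tilt [ 0. -0. -1.] F [-0.32  0.16 -1.03] T [0.09 0.04 0.01] w 0.0081 g 98.3
```

```bash
S() { python3 -c "
from h import *
st()"; }
python3 -m handwheel '[[[0,0,0.02],0],[[0,0,0.02],0],[[0,0,0],0],[[0,0,0],0],[[0,0,0],0]]' >/dev/null;S
python3 -m handwheel '[[[0,0,0],0],[[0,0,0],0],[[0,0,0],0],[[0,0,0],0]]' >/dev/null;S
```

```text
t 46.45 p [ 0.5815 -0.1247  0.1267] yawY 0.105 tilt [ 0. -0. -1.] F [ 0.84 -0.44 -0.34] T [-0.12 -0.03  0.09] w 0.0084 g 98.4
t 46.95 p [ 0.5813 -0.1246  0.1266] yawY 0.105 tilt [ 0. -0. -1.] F [ 0.1  -1.81  0.5 ] T [-0.14 -0.01 -0.01] w 0.0084 g 98.4
```

```bash
S() { python3 -c "
from h import *
st()"; }
python3 -m handwheel '[[[0,0,-0.02],0],[[0,0,0],0],[[0,0,0],0],[[0,0,0],0]]' - 20 >/dev/null;S
python3 -m handwheel '[[[0,0,0],0],[[0,0,0],0],[[0,0,0],0],[[0,0,0],0],[[0,0,0],0],[[0,0,0],0],[[0,0,0],0],[[0,0,0],0]]' 3 20 >/dev/null;S
python3 - <<'E'
from h import *
for k in range(4):
  for c in ('side','top'):
    p=arm.read_camera(c)[0]
    print(c,round(arm.sense()['time'],2),[(t,[(np.round(x['at'],3),round(x['conf'],2)) for x in arm.pinpoint(c,t)][:2]) for t in(('bail','grip_a') if k else ('bail','bowl','carrier','grip_a'))])
st()
E
```

```text
t 47.45 p [ 0.5813 -0.1245  0.1267] yawY 0.105 tilt [-0.  0. -1.] F [-0.53 -1.01  0.43] T [-0.12 -0.04 -0.02] w 0.0082 g 98.4
t 48.45 p [ 0.5813 -0.1245  0.1268] yawY 0.105 tilt [-0. -0. -1.] F [-0.22 -0.23  0.02] T [-0.03  0.    0.04] w 0.0302 g 0.0
side 48.5 [('bail', [(array([ 0.593, -0.237,  0.223]), 0.75)]), ('bowl', [(array([ 0.587, -0.235,  0.224]), 0.69)]), ('carrier', [(array([ 0.647,  0.014, -0.001]), 0.68), (array([ 0.593, -0.239,  0.122]), 0.64)]), ('grip_a', [(array([ 0.608, -0.353,  0.134]), 0.81), (array([ 0.579, -0.128,  0.134]), 0.8)])]
top 48.75 [('bail', [(array([ 0.594, -0.243,  0.224]), 0.75), (array([ 0.615, -0.5  , -0.002]), 0.55)]), ('bowl', [(array([ 0.59 , -0.239,  0.222]), 0.47)]), ('carrier', [(array([ 0.604, -0.241,  0.267]), 0.68), (array([ 0.587, -0.242,  0.122]), 0.57)]), ('grip_a', [(array([ 0.61 , -0.358,  0.138]), 0.5), (array([ 0.376,  0.014, -0.001]), 0.44)])]
side 49.0 [('bail', [(array([ 0.592, -0.235,  0.223]), 0.69), (array([0.379, 0.012, 0.001]), 0.18)]), ('grip_a', [(array([ 0.578, -0.128,  0.131]), 0.96), (array([ 0.611, -0.351,  0.134]), 0
[... 221 characters left out ...]
 0.76), (array([0.38 , 0.012, 0.   ]), 0.6)]), ('grip_a', [(array([ 0.61 , -0.352,  0.134]), 0.67), (array([ 0.581, -0.129,  0.132]), 0.65)])]
top 49.45 [('bail', [(array([ 0.59 , -0.242,  0.225]), 0.69)]), ('grip_a', [(array([ 0.606, -0.357,  0.138]), 0.68)])]
side 49.6 [('bail', [(array([ 0.596, -0.238,  0.223]), 0.59), (array([0.497, 0.595, 0.002]), 0.39)]), ('grip_a', [(array([ 0.579, -0.128,  0.133]), 0.91), (array([ 0.608, -0.352,  0.135]), 0.58)])]
top 49.75 [('bail', [(array([ 0.591, -0.241,  0.223]), 0.5)]), ('grip_a', [(array([ 0.607, -0.358,  0.138]), 0.53)])]
t 49.85 p [ 0.5813 -0.1245  0.1268] yawY 0.105 tilt [ 0. -0. -1.] F [ 0.74  0.26 -0.44] T [ 0.   -0.05 -0.05] w 0.03 g 0.0
```

Released and quiet. I'll withdraw straight up.

```bash
python3 -m handwheel '[[[0,0,-0.3],0],[[0,0,-0.7],0],[[0,0,-1],0],[[0,0,-1.2],0],[[0,0,-1.5],0],[[0,0,-1.5],0],[[0,0,-1.5],0],[[0,0,-1],0],[[0,0,-0.5],0],[[0,0,0],0],[[0,0,0],0],[[0,0,0],0]]' 4.5
python3 - <<'E'
from h import *
import cv2
for c in ('side','top')*3:
    p=arm.read_camera(c)[0]
    print(c,round(arm.sense()['time'],2),[(t,[(np.round(x['at'],3),round(x['conf'],2)) for x in arm.pinpoint(c,t)][:2]) for t in('bail','grip_a')])
p=arm.read_camera('side')[0];cv2.imwrite('pics/i.png',cv2.resize(p[160:280,240:360,::-1],(600,600),interpolation=cv2.INTER_CUBIC))
E
```

```text
time: 51.35
tool_pos: [0.5809, -0.1244, 0.218]
orientation: [-2.101, -2.334, 0.001]
force: [0.2, -0.5, -0.5]
gripper_width: 0.045
grip_force: 0.0
side 51.4 [('bail', [(array([ 0.596, -0.238,  0.227]), 0.79)]), ('grip_a', [(array([ 0.608, -0.35 ,  0.132]), 0.82)])]
top 51.55 [('bail', [(array([ 0.593, -0.24 ,  0.222]), 0.67), (array([ 0.429, -0.585,  0.003]), 0.3)]), ('grip_a', [(array([ 0.58 , -0.124,  0.136]), 0.67), (array([ 0.607, -0.355,  0.137]), 0.65)])]
side 51.7 [('bail', [(array([ 0.595, -0.24 ,  0.226]), 0.79)]), ('grip_a', [(array([ 0.583, -0.129,  0.134]), 0.93), (array([ 0.608, -0.352,  0.131]), 0.84)])]
top 51.85 [('bail', [(array([ 0.592, -0.243,  0.224]), 0.8)]), ('grip_a', [(array([ 0.604, -0.36 ,  0.136]), 0.62), (array([ 0.58 , -0.123,  0.138]), 0.55)])]
side 52.0 [('bail', [(array([ 0.585, -0.238,  0.225]), 0.62), (array([ 0.597, -0.234,  0.224]), 0.59)]), ('grip_a', [(array([ 0.581, -0.129,  0.132]), 0.8), (array([ 0.612, -0.353,  0.134]), 0.58)])]
top 52.15 [('bail', [(array([ 0.592, -0.243,  0.224]), 0.6)]), ('grip_a', [(array([ 0.61 , -0.36 ,  0.139]), 0.82), (array([ 0.578, -0.124,  0.139]), 0.78)])]
```

View pics/i.png

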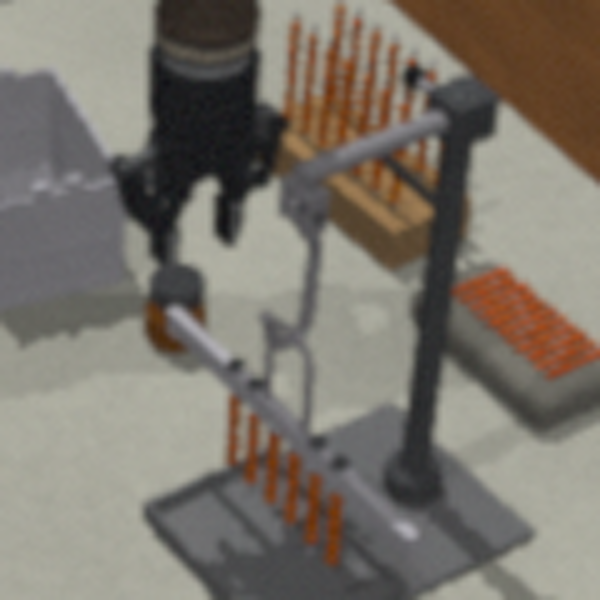

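The carrier hangs level by its bail at (285,335), the fingers are clear, and readings half a second apart show no motion beyond the noise.

```bash
python3 -c "
from workcell import arm
print(arm.sign_off())"
```

```text
the job is handed in; nothing more can be done
None
```

I handed the job in at about 52 s: the last camera check showed the carrier hanging level and still in the hook's bowl with the gripper clear of it, but sign-off returned no verdict.

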